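# Engage the hand drive of a soil shear tester

## Robot

A 6-joint arm with a two-finger parallel gripper is mounted at the origin on the work surface. World frame = base frame: x ahead of the robot, y to its left, z up, the work surface at z = 0. Lengths are in m, angles in rad, forces in N, time in s.
With the tool pointing down it reaches from about 0.35 to 0.85 m from the base axis. Payload 8.1 kg.
Tool frame: the origin (TCP) lies at the centre of the arm's flange, where the gripper is bolted on; the fingertips stand 186 mm ahead of it and the grasp point (between the pads) lies 167 mm ahead of it (robot.grasp_offset is the distance from the TCP to the grasp point, in m); z points along the fingers, y is the line along which they close (so a half turn about z gives the same grasp; the last joint's range is limited). The gripper opens to 93 mm and grips with 3 to 60 N. Pads are 15 mm wide; open, the fingers measure 128 mm over their backs; the gripper's body (75 mm by 188 mm) begins 65 mm behind the grasp point.
Start: joints at [-1.221, 0.13, 1.488, -0, 1.523, -0.085], TCP at [0.253, -0.544, 0.405] pointing down, gripper open.
Joint ranges: [-2.96, 2.96], [-0.89, 2.26], [0.02, 2.5], [-1.34, 4.48], [0, 2.73], [-2.66, 2.66]. Speed limits (rad/s): [2.39, 2.39, 2.79, 3.14, 3.14, 3.14].

## Interface

Orientations are given as a rotation vector (axis times angle).
In Python, from plant import robot gives the robot as it stands.
- The arm moves only by the tool drive_tool, never from a script. Its argument "moves" is one flat list of numbers, 7 for each row, row after row: the finger opening in mm, from 0 to 93, then the shift along the tool's x, y, z in mm, then the turn, a rotation vector about the tool's x, y, z in degrees. A call has 1 to 8 rows; each row shifts and turns the commanded pose from where the row before left it, along the tool's axes as they then stand; what a row does not reach is not made up. A row lasts 1/10 s, in which the tool goes at most 50 mm and 8.59 degrees, less where a joint would pass 70% of its speed; a pose out of reach is approached as far as the arm can. A call is refused whole if a number of a shift passes 50 or a number of a turn 8.59, either way. A call with a gripper value outside its range is refused whole. The fingers move at their own pace and stop on an object; "grip_force" is the grip in N (left out, the last holds). Time passes only in rows, so rows that do not move let the fingers close. It gives the time, the measured TCP pose, the force, the opening and the grip force at its end, in the units of the state.
- robot.read_state(): the state, without advancing time (a new reading comes with each control period).
- robot.read_camera(name): name is "scene" or "top" or "wrist"; returns a dict with "color" (480x640x3 uint8, red, green, blue), "depth" (480x640 float32, m along the optical axis (not along the pixel's ray), 0 where there is no reading), "mtx" (3x3 intrinsics, pixels), "R" (3x3) and "t" (3): a world point X has camera coordinates R X + t. Camera axes: x right, y down, z forward; pixel columns grow to the right and rows downward; lengths in m; the calibration is good to about 2 mm. A picture is of the moment at which its call begins.
- robot.close_job(): hands the job in; it is judged then, once.
The state is a dict: "t": time; "q": joint angles; "dq": joint speeds; "joint_torque": joint torques, N m; "tool_pos": TCP position; "orientation": TCP orientation; "force": force on the tool from outside, world axes, zero at the start; "wrist_torque": the same for the moment, N m; "opening": finger opening in m; "gripper_force": force on a finger pad.
Only numpy, scipy, OpenCV 4.12 (cv2) and the standard library are available. Lean on these libraries where they do the work, as an engineer would, in place of code of your own. Each camera call takes 0.05 s, during which the arm holds its last target. There are 200 camera calls.

## Task

Vent the loading air before the shear tester is hand-driven: squeeze the trigger of the pistol-grip air vent fully and let it spring back. Then lift the T-handled drive key out of its rest, push it into the steel hub of the drive unit, turning it until its wings slip into the slot inside, and keep pushing against the sprung clutch until the key's collar sits flush on the hub. Finish while still gripping the key and holding it pressed home (the spring lifts it if you let go), and leave the sample ring, slotted weight and wash bottle alone.

Things in the scene. Friction and masses are not known exactly. Their poses are not given: they have to be found in the camera images.
- vent: Air vent fixed to the bench: base plate 110 x 75 mm, aluminium block to 42 mm height and on it an upright black pistol grip, 40 to 115 mm high, 24 mm thick along x (-12 to +12 mm), 30 mm wide along y. Origin on the bench under the grip's centre, z up. The steel trigger stands along the grip's -x side. Above 45 mm nothing else stands within 25 mm of the two
- trigger (a joint): angle of the vent's trigger, a steel plate 7 mm thick, 20 mm wide, hinged at x = -26 mm, 40 mm high, top at 113 mm. 0 = released, leaning away from the grip: outer face at vent x = -38 mm at 95 mm height. 0.3 rad = fully squeezed on its stop: outer face at x = -22 mm (34 mm across grip and trigger). Springs back; 3 N at that height starts it, 7 N holds it squeezed
- rest: aluminium block fixed to the bench, 70 x 70 x 60 mm on a 100 x 100 mm foot plate, with an upright 36 mm hole in which the drive key hangs by its collar at the start. Origin on the bench under the hole
- drive_key: Loose steel key with black T-handle, 0.2 to 0.4 kg, upright in the rest. Origin: centre of the underside of its collar (44 mm wide, 6 mm thick), z up along the shaft. The handle bar is 100 mm along x, 20 mm thick along y, from 30 to 52 mm above the origin, on a 17 mm neck. A half turn about z makes no difference. See key_nose for the shaft
- key_nose (a point): centre of the lower end of the key's 17 mm shaft, 46 mm below the key's origin; axes as the key. The end is tapered over 5 mm. Two opposite wings on the shaft form a bar 28 mm long along the key's x, 5.5 mm wide along y, from 8 to 24 mm above this point
- drive_unit: green gear housing (190 x 160 mm, top 60 mm high) on a grey base plate, fixed to the bench, with a lead screw and shear box beyond it. Origin on the bench under the hub's axis, x towards the shear box
- hub_mouth (a point): centre of the upper face of the steel hub, 120 mm above the bench; axes as the drive unit. Hub 64 mm outside, 60 mm tall, does not turn. Downwards: 3 mm bevel from 38 to 32 mm, then a round 32 mm recess to 14 mm depth with a flat floor (key wings on it: key origin 24 mm above this point). Key home: collar on the hub's face, key origin at this point
- slot_floor (a point): centre of the recess floor, 14 mm under hub_mouth; axes as the drive unit, NOT as the slot. In the floor: a 20 mm square bore and across it a slot 32 x 8 mm for the wings, at an unknown angle up to 0.6 rad either way from the unit's x; seen from above, or felt by turning the key under light pressure. In the slot the key sinks until 6 mm short of home, then meets a spring: 5 N, 11 N at home
- sample_ring: bystander: loose steel ring 70 mm diameter, 25 mm high; origin under its centre. Leave alone
- slot_weight: bystander: loose dark slotted weight, 100 mm diameter, 18 mm thick; origin under its centre. Leave alone
- wash_bottle: bystander: loose white bottle 60 mm diameter, 150 mm high; origin under its centre. Leave alone
Not all that is in view belongs to the job. Leave any blue or orange look-alike of the drive_key alone. Leave any purple look-alike of the vent alone.

How it is judged:
By the outcome, as a careful person would: the job done as asked, in the order asked, and still so for the second after the job is handed in, while the arm keeps its last pose, push and grip.
It also fails if it takes over 64 s, if anything falls off the work surface, if the arm or the gripper's body presses on something with over 40 N, if the wrist force passes 120 N, or if a joint passes its speed limit or range.

## Working session

There is one attempt and no reset: what is moved stays moved. The work goes in short steps, Python scripts to look and compute and a tool call to move; the robot and the scene stay as the last step left them, time stands still between calls to the robot, and variables do not carry over. Pictures are saved under pics/ and viewed, at most 10 in all, crops included, and the job is handed in when it is done.

Besides the shell and the picture viewer there is one more tool, called after ">>>" in YAML: its name, and indented under it one key for each argument. drive_tool: Moves the arm, as the interface text tells. Its arguments: {"type":"object","properties":{"moves":{"type":"array","items":{"type":"number"}},"grip_force":{"type":"number"}},"required":["moves"]}

```bash
mkdir -p pics; ls; cat > h.py <<'E'
import numpy as np, cv2
from plant import robot
from scipy.spatial.transform import Rotation as Rn
def shot(name):
    c=robot.read_camera(name); np.savez(f'pics/{name}.npz',**c); return c
def pts(c):
    d=c['depth']; v,u=np.mgrid[0:480,0:640]; K=c['mtx']
    P=np.stack([(u-K[0,2])/K[0,0]*d,(v-K[1,2])/K[1,1]*d,d],-1)
    W=(P-c['t'])@c['R']; W[d==0]=np.nan; return W
def save(im,fn): cv2.imwrite(fn,im[...,::-1])
E
python3 - <<'E'
from h import *
for n in ('top','scene'):
    c=shot(n); save(c['color'],f'pics/{n}0.png'); print(n,c['mtx'].tolist(),(-c['R'].T@c['t']).round(3))
s=robot.read_state(); print(s['t'],s['tool_pos'],s['orientation'],s['opening'])
E
```

```text
pics
top [[500.53060457999055, 0.0, 321.9886543780001], [0.0, 500.53060457999055, 246.19687036298484], [0.0, 0.0, 1.0]] [0.402 0.041 1.434]
scene [[443.94058704635165, 0.0, 326.8007987655363], [0.0, 443.94058704635165, 238.0288666106948], [0.0, 0.0, 1.0]] [0.763 0.544 0.985]
0.1 [ 0.25268736 -0.54397044  0.4037625 ] [-3.06598963e+00 -6.77279916e-01  3.69465690e-04] 0.09310886618331593
```

View pics/top0.png

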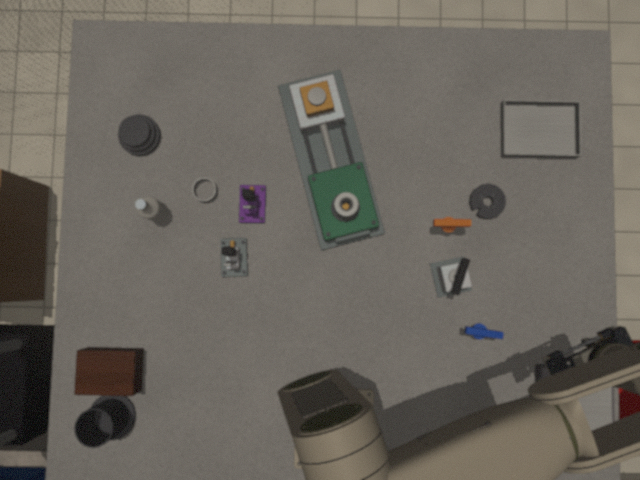

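View pics/scene0.png

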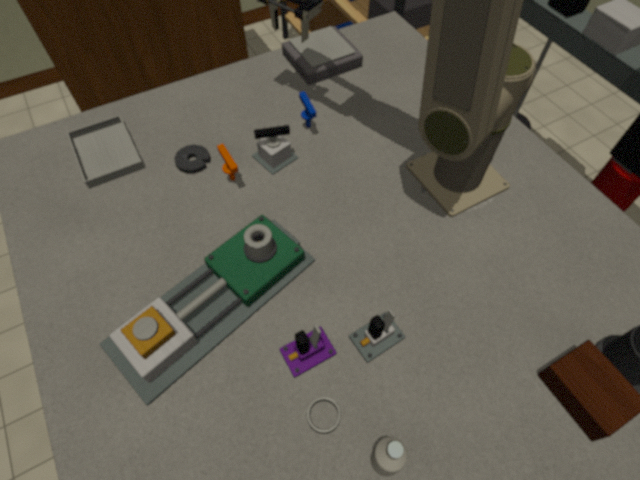

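Top view: there are two vents, the grey-plated one at (234,257) and the purple look-alike at (252,203). There are three keys: black in the aluminium rest at (457,277), orange lying at (452,224) and blue lying at (483,332). The grey vent and the black key fit the description. I'll confirm both in one enlarged crop and measure them.

```bash
python3 - <<'E'
from h import *
L=lambda n:dict(np.load(f'pics/{n}.npz'))
T,S=L('top'),L('scene')
def crop(c,u,v,r): return cv2.resize(c['color'][v-r:v+r,u-r:u+r],(300,300),interpolation=cv2.INTER_CUBIC)
save(np.vstack([np.hstack([crop(T,234,257,25),crop(S,378,330,35)]),np.hstack([crop(T,455,277,30),crop(T,346,205,25)])]),'pics/c1.png')
PT,PS=pts(T),pts(S)
def rep(nm,P,c,u,v,r,zlo,zhi):
    W=P[v-r:v+r,u-r:u+r].reshape(-1,3); m=(W[:,2]>zlo)&(W[:,2]<zhi); q=W[m]
    if len(q)<5: print(nm,'few',len(q));return
    (cx,cy),(a,b),an=cv2.minAreaRect(q[:,:2].astype(np.float32)*1000)
    print(nm,len(q),'med',np.median(q,0).round(4),'rect',round(cx,1),round(cy,1),round(a,1),round(b,1),round(an,1),'zmax',q[:,2].max().round(3))
for nm,P,c,uv in(('T',PT,T,(234,257)),('S',PS,S,(378,330))):
    rep(nm+' vent hi',P,c,*uv,30 if nm=='T' else 35,.1,.125)
    rep(nm+' vent mid',P,c,*uv,30,.03,.046)
    rep(nm+' vent base',P,c,*uv,30 if nm=='T' else 38,.004,.2)
rep('T key bar',PT,T,455,277,28,.095,.13)
rep('S key bar',PS,S,272,140,30,.095,.13)
rep('T rest blk',PT,T,455,277,28,.05,.07)
rep('T rest foot',PT,T,455,277,28,.004,.07)
rep('T hub top',PT,T,346,205,25,.112,.13)
rep('S hub top',PS,S,260,240,25,.112,.13)
rep('T housing',PT,T,345,200,50,.05,.066)
# bench plane check
print(np.nanmedian(PT[300:320,200:400,2]),np.nanmedian(PS[180:220,330:380,2]))
E
```

```text
T vent hi 128 med [0.4802 0.2955 0.1132] rect 468.8 295.8 50.7 28.6 3.8 zmax 0.119
T vent mid 169 med [0.4649 0.2915 0.0405] rect 476.7 296.2 79.2 37.0 2.2 zmax 0.046
T vent base 1271 med [0.4723 0.2893 0.0128] rect 474.3 296.6 169.1 170.0 1.3 zmax 0.119
S vent hi 216 med [0.4814 0.2955 0.1113] rect 469.6 295.3 31.2 54.1 85.6 zmax 0.119
S vent mid 200 med [0.4791 0.3047 0.0381] rect 476.5 300.4 33.8 81.0 72.9 zmax 0.046
S vent base 1588 med [0.4865 0.3033 0.0136] rect 457.6 292.9 214.6 76.1 3.5 zmax 0.119
T key bar 329 med [ 0.4289 -0.3211  0.1105] rect 428.9 -322.4 21.2 100.6 72.5 zmax 0.118
S key bar 314 med [ 0.4294 -0.3216  0.1084] rect 428.9 -324.6 24.9 99.5 73.6 zmax 0.115
T rest blk 413 med [ 0.429  -0.308   0.0598] rect 428.6 -322.0 69.6 72.6 13.2 zmax 0.07
T rest foot 825 med [ 0.429  -0.3041  0.0502] rect 429.5 -334.9 156.9 157.7 0.4 zmax 0.07
T hub top 341 med [ 0.6135 -0.0168  0.1193] rect 612.4 -16.2 61.3 61.2 1.3 zmax 0.128
S hub top 414 med [ 0.6135 -0.0168  0.118 ] rect 613.3 -18.1 63.0 62.9 12.7 zmax 0.122
T housing 3408 med [ 0.6436 -0.0045  0.0595] rect 654.1 -4.4 258.1 160.2 15.7 zmax 0.066
-0.00031788697860280846 -0.0016564561327240858
```

View pics/c1.png

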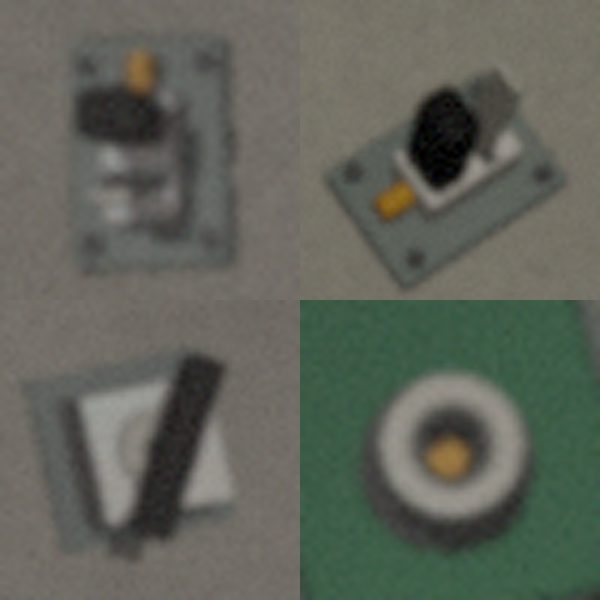

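The crop confirms both: the vent on the grey plate with black grip and a steel trigger facing world -x, and the black-handled key in the aluminium rest. The hub's recess is dark with an orange spot in the middle. Next I'll check the wrist camera geometry, so I can look into the hub on the way.

```bash
cat >> h.py <<'E'
def go(x,y,z,yaw=None):
    """remaining move in tool axes (mm), yaw = wanted world angle of tool y (deg, mod 180)"""
    s=robot.read_state(); R=Rn.from_rotvec(s['orientation']).as_matrix()
    d=R.T@(np.array([x,y,z])-s['tool_pos'])*1000
    cy=np.degrees(np.arctan2(R[1,1],R[0,1]))
    o=[d.round(1).tolist(),'yaw_y',round(cy,1)]
    if yaw is not None: o+=['tool z turn',round(-((yaw-cy+90)%180-90),2)]
    # tilt error
    o+=['zaxis',R[:,2].round(4).tolist()]
    print(*o); print('t',round(s['t'],2),'F',np.round(s['force'],2),'q',np.round(s['q'],2),'op',round(s['opening']*1000,1))
E
python3 - <<'E'
from h import *
c=robot.read_camera('wrist'); s=robot.read_state(); R=Rn.from_rotvec(s['orientation']).as_matrix()
C=-c['R'].T@c['t']
print('cam in tool',R.T@(C-s['tool_pos']),'cam axes in tool\n',(c['R']@R).round(3)); print(c['mtx'][0])
go(0.52,-0.05,0.404,0)
E
```

```text
cam in tool [ 0.07152313 -0.00014404  0.01929638] cam axes in tool
 [[-0.001  1.    -0.   ]
 [-0.966 -0.001 -0.259]
 [-0.259 -0.     0.966]]
[367.41635799   0.         323.6807563 ]
[450.5, -335.4, 0.4] yaw_y -65.1 tool z turn -65.09 zaxis [-0.0005, 0.0013, -1.0]
t 0.15 F [ 0.99 -0.03  0.21] q [-1.22  0.13  1.49 -0.    1.52 -0.09] op 93.0
```

>>> drive_tool:
  moves: [93, 40, -20, 0, 0, 0, 0, 93, 40, -20, 0, 0, 0, 0, 93, 40, -20, 0, 0, 0, 0, 93, 40, -20, 0, 0, 0, 0, 93, 40, -20, 0, 0, 0, 0, 93, 40, -20, 0, 0, 0, 0, 93, 40, -20, 0, 0, 0, 0, 93, 40, -20, 0, 0, 0, 0]

```text
t: 0.95
tool_pos: [0.4763, -0.2626, 0.4045]
orientation: [-3.068, -0.677, 0.0]
force: [0.9, -1.2, 0.4]
opening: 0.0933
gripper_force: 0.0
```

>>> drive_tool:
  moves: [93, 40, -20, 10, 0, 0, 0, 93, 40, -20, 10, 0, 0, 0, 93, 40, -20, 15, 0, 0, 0, 93, 40, -20, 15, 0, 0, 0, 93, 40, -20, 15, 0, 0, 0, 93, 0, 0, 0, 0, 0, -8.5, 93, 0, 0, 0, 0, 0, -8.5, 93, 0, 0, 0, 0, 0, -8.5]

```text
t: 1.75
tool_pos: [0.6149, -0.0886, 0.3388]
orientation: [-2.837, -1.348, 0.002]
force: [0.7, 0.4, -0.2]
opening: 0.093
gripper_force: 0.0
```

>>> drive_tool:
  moves: [93, 0, 0, 0, 0, 0, -8.5, 93, 0, 0, 0, 0, 0, -8.5, 93, 0, 0, 0, 0, 0, -8.5, 93, 0, 0, 0, 0, 0, -8.5, 93, 0, 0, 0, 0, 0, -5.6, 93, 0, 0, 0, 0, 0, 0, 93, 0, 0, 0, 0, 0, 0]

```text
t: 2.45
tool_pos: [0.6148, -0.0893, 0.3395]
orientation: [-2.224, -2.218, 0.0]
force: [0.4, 0.2, 0.9]
opening: 0.0929
gripper_force: 0.0
```

```bash
python3 - <<'E'
from h import *
go(.6135,-.088,.33,0)
c=shot('wrist'); K=c['mtx']
X=c['R']@np.array([.6135,-.0168,.12])+c['t']; u=K@X/X[2]; print(u,X)
u=u[:2].astype(int); W=pts(c); r=55
v0,u0=max(u[1]-r,0),max(u[0]-r,0)
im=c['color'][v0:v0+2*r,u0:u0+2*r]; im=cv2.convertScaleAbs(im,alpha=1.3)
save(np.hstack([cv2.resize(c['color'],(400,300)),cv2.resize(im,(400,300*im.shape[0]*4//(3*im.shape[1])),interpolation=cv2.INTER_CUBIC)[:400] if 0 else cv2.resize(im,(300,300),interpolation=cv2.INTER_CUBIC)]),'pics/w1.png')
P=W[v0:v0+2*r,u0:u0+2*r].reshape(-1,3); m=abs(P[:,2]-.12)<.004
(cc,rad)=cv2.minEnclosingCircle(P[m][:,:2].astype(np.float32)*1000); print('hub',cc,rad,np.median(P[m][:,2]),m.sum())
for z in np.arange(.06,.125,.005): print(round(z,3),((P[:,2]>z)&(P[:,2]<z+.005)&(np.hypot(P[:,0]-cc[0]/1000,P[:,1]-cc[1]/1000)<.018)).sum())
E
```

```text
[1.3, -1.3, 9.5] yaw_y -0.2 tool z turn -0.17 zaxis [-0.0005, 0.0001, -1.0]
t 2.45 F [0.42 0.21 0.92] q [-0.23  0.22  1.5   0.    1.41 -0.22] op 92.9
[321.49708333 139.71707857   1.        ] [-0.00114845 -0.05262229  0.19323336]
hub (612.4721069335938, -18.612768173217773) 31.88719367980957 0.1206587779844624 7944
0.06 0
0.065 498
0.07 58
0.075 129
0.08 650
0.085 28
0.09 79
0.095 64
0.1 63
0.105 1084
0.11 138
0.115 907
0.12 70
```

View pics/w1.png

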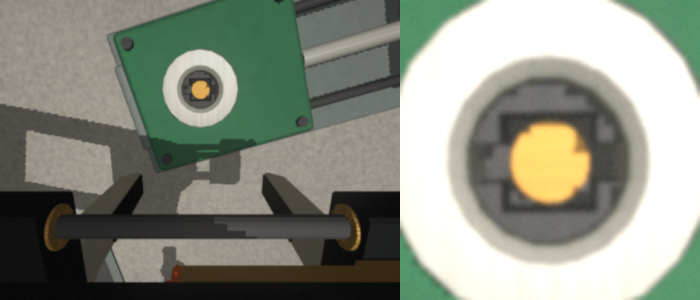

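The wrist view shows the hub, with its recess and the slot in the floor running almost horizontally in the image, from about (485,160) to (612,160) in the crop. I'll fit the slot angle and refine the hub centre.

```bash
python3 - <<'E'
from h import *
c=dict(np.load('pics/wrist.npz')); W=pts(c)
P=W[60:220,240:400].reshape(-1,3); P=P[~np.isnan(P[:,2])]
m=abs(P[:,2]-.1206)<.002; q=P[m][:,:2]*1000
# outer/inner edge of annulus by angle
for _ in range(1):
    cc=np.array([612.5,-18.4])
    for it in range(5):
        d=q-cc; a=np.degrees(np.arctan2(d[:,1],d[:,0]))//10; r=np.hypot(*d.T)
        out=np.array([d[a==k][r[a==k].argmax()] for k in np.unique(a)]); inn=np.array([d[a==k][r[a==k].argmin()] for k in np.unique(a)])
        f=lambda p:np.linalg.lstsq(np.c_[2*p,np.ones(len(p))],(p**2).sum(1),rcond=None)[0][:2]
        cc=cc+f(out)
    print('outer c',cc,'inner c',cc+f(inn),np.hypot(*out.T).mean(),np.hypot(*inn.T).mean())
ctr=cc
d=P[:,:2]*1000-ctr; r=np.hypot(*d.T)
for lo in(10.5,11.5,12.5):
    k=(P[:,2]<.101)&(r>lo)&(r<15.5); a=np.arctan2(d[k,1],d[k,0])
    z=np.exp(2j*a).mean(); print(k.sum(),'slot deg',np.degrees(np.angle(z))/2,abs(z), 'n +x/-x',(d[k,0]>0).sum(),(d[k,0]<0).sum(),d[k].mean(0))
k=(P[:,2]<.101)&(r<15.5); print('bore rect',cv2.minAreaRect(d[k].astype(np.float32)))
b=np.abs(d[k]).round(0)
# also image-based: score dark mask vs model
best=[]
fl=(abs(P[:,2]-.106)<.004)
sel=(r<15)&((P[:,2]<.1)|fl); dd=d[sel]; lab=P[sel,2]<.1
for an in np.arange(-40,60,1.):
  for ox in np.arange(-2,2.1,.5):
    for oy in np.arange(-2,2.1,.5):
      e=(dd-[ox,oy])@np.array([[np.cos(np.radians(an)),-np.sin(np.radians(an))],[np.sin(np.radians(an)),np.cos(np.radians(an))]])
      mod=((abs(e)<10).all(1))|((abs(e[:,0])<16)&(abs(e[:,1])<4))
      best.append(((mod==lab).mean(),an,ox,oy))
best.sort(reverse=True); print(best[:5])
E
```

```text
outer c [612.59908604 -18.49436504] inner c [612.5099456 -18.5237157] 31.67687064117744 16.40755496449814
553 slot deg -0.1841887246383125 0.32833216642899826 n +x/-x 269 284 [-0.27943056 -0.00640802]
374 slot deg 0.4225751951571617 0.4330655154196783 n +x/-x 183 191 [-0.23003549 -0.04593303]
223 slot deg 0.7126423105770102 0.5170317118042722 n +x/-x 110 113 [-0.1113608  -0.03839516]
bore rect ((0.18814373016357422, 0.0031538009643554688), (30.515729904174805, 20.117704391479492), 0.7048014402389526)
[(np.float64(0.9267734553775744), np.float64(1.0), np.float64(0.0), np.float64(0.0)), (np.float64(0.919908466819222), np.float64(0.0), np.float64(0.0), np.float64(0.0)), (np.float64(0.9125858123569794), np.float64(1.0), np.float64(0.5), np.float64(0.0)), (np.float64(0.9121281464530893), np.float64(1.0), np.float64(-0.5), np.float64(0.0)), (np.float64(0.9121281464530893), np.float64(-1.0), np.float64(0.0), np.float64(0.0))]
```

>>> drive_tool:
  moves: [93, 45, -20, 0, 0, 0, 0, 93, 45, -20, 0, 0, 0, 0, 93, 45, -20, 0, 0, 0, 0, 93, 45, -20, 0, 0, 0, 0, 93, 45, -20, 0, 0, 0, 0, 93, 45, -20, 0, 0, 0, 0, 93, 40, -18, 0, 0, 0, 0, 93, 0, 0, 0, 0, 0, 0]

```text
t: 3.3
tool_pos: [0.4745, 0.2247, 0.3399]
orientation: [-2.217, -2.224, -0.001]
force: [0.6, 0.5, -0.2]
opening: 0.0926
gripper_force: 0.0
```

```bash
python3 - <<'E'
from h import *
c=robot.read_camera('wrist'); W=pts(c); P=W.reshape(-1,3); col=c['color'].reshape(-1,3).astype(int)
near=(np.hypot(P[:,0]-.475,P[:,1]-.295)<.08)
for n,lo,hi in(('grip top',.112,.12),('trig+grip >.09',.09,.12),('block',.036,.046),('plate',.004,.03)):
    m=near&(P[:,2]>lo)&(P[:,2]<hi)
    print(n,m.sum(),cv2.minAreaRect(P[m][:,:2].astype(np.float32)*1000))
m=near&(P[:,2]>.09)&(P[:,2]<.12); dark=col.mean(1)<45
for k,n in((m&dark,'dark'),(m&~dark,'bright')):
    if k.sum()>5: print(n,k.sum(),np.percentile(P[k],[1,50,99],axis=0).round(4).tolist())
save(c['color'],'pics/w2.png')
go(.477,.2955,.262,0)
E
```

```text
grip top 2495 ((468.22674560546875, 294.12078857421875), (52.14989471435547, 28.318504333496094), 3.679823637008667)
trig+grip >.09 3053 ((468.4359436035156, 294.0436096191406), (52.84947204589844, 29.998437881469727), 3.8211419582366943)
block 1264 ((473.2091979980469, 294.63079833984375), (74.01895904541016, 35.975101470947266), 3.763262987136841)
plate 7528 ((470.8383483886719, 294.31524658203125), (110.35425567626953, 75.16401672363281), 3.562870740890503)
dark 2031 [[0.472, 0.2813, 0.1118], [0.4825, 0.2949, 0.1152], [0.4935, 0.3084, 0.1172]]
bright 1022 [[0.4422, 0.2806, 0.091], [0.4495, 0.2942, 0.1118], [0.4948, 0.3096, 0.1154]]
[72.7, 1.6, 77.9] yaw_y 0.2 tool z turn 0.16 zaxis [0.0001, 0.0003, -1.0]
t 3.35 F [ 0.32 -0.8  -0.05] q [ 0.34 -0.03  1.78  0.    1.4   0.34] op 92.9
```

View pics/w2.png

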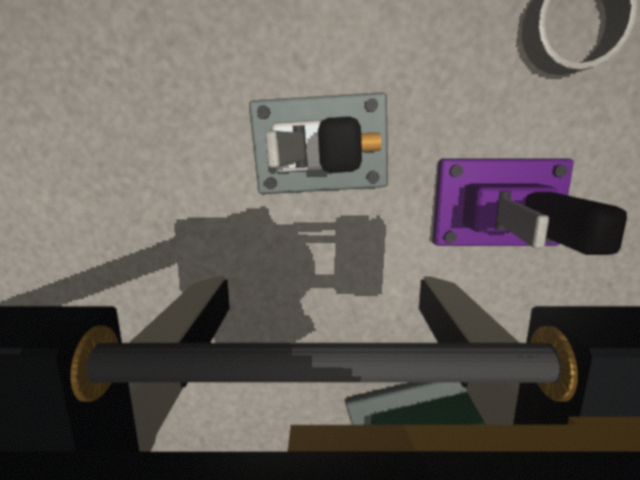

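The wrist view shows the grey vent at (318,143), clearly separate from the purple one at (530,205). I'll move over the grey one, descend and squeeze.

>>> drive_tool:
  moves: [93, 36, 2, 0, 0, 0, 0, 93, 35, 1, 0, 0, 0, 0, 93, 0, 0, 0, 0, 0, -3.5, 93, 0, 0, 26, 0, 0, 0, 93, 0, 0, 26, 0, 0, 0, 93, 0, 0, 26, 0, 0, 0, 93, 0, 0, 0, 0, 0, 0]

```text
t: 4.05
tool_pos: [0.4788, 0.2896, 0.2574]
orientation: [-2.154, -2.284, 0.011]
force: [-0.3, -0.5, 0.2]
opening: 0.0933
gripper_force: 0.0
```

```bash
python3 -c "
from h import *
go(.4775,.2947,.262,3.7)"
```

```text
[5.1, -1.0, -4.6] yaw_y 3.4 tool z turn -0.34 zaxis [-0.0065, -0.0036, -1.0]
t 4.05 F [-0.28 -0.5   0.18] q [ 0.45  0.15  1.75 -0.    1.25  0.39] op 93.3
```

>>> drive_tool:
  moves: [93, 0, 0, 0, 0, 0, 0, 93, 0, 0, 0, 0, 0, 0, 50, 0, 0, 0, 0, 0, 0, 50, 0, 0, 0, 0, 0, 0, 50, 0, 0, 0, 0, 0, 0]
  grip_force: 20

```text
t: 4.55
tool_pos: [0.4799, 0.2918, 0.2626]
orientation: [2.152, 2.288, 0.002]
force: [-2.9, -0.2, 2.6]
opening: 0.0737
gripper_force: 1.5
```

>>> drive_tool:
  moves: [30, 0, -2, 0, 0, 0, 0, 30, 0, 0, 0, 0, 0, 0, 30, 0, 0, 0, 0, 0, 0, 30, 0, 0, 0, 0, 0, 0, 30, 0, 0, 0, 0, 0, 0, 30, 0, 0, 0, 0, 0, 0]
  grip_force: 25

```text
t: 5.15
tool_pos: [0.4775, 0.2916, 0.2617]
orientation: [-2.152, -2.288, 0.001]
force: [-4.6, 0.3, 4.2]
opening: 0.0357
gripper_force: 25.5
```

>>> drive_tool:
  moves: [30, 0, 0, 0, 0, 0, 0, 30, 0, 0, 0, 0, 0, 0, 30, 0, 0, 0, 0, 0, 0, 30, 0, 0, 0, 0, 0, 0, 30, 0, 0, 0, 0, 0, 0]

```text
t: 5.65
tool_pos: [0.4776, 0.2916, 0.2617]
orientation: [-2.152, -2.288, 0.001]
force: [-5.8, 0.4, 4.6]
opening: 0.0354
gripper_force: 25.5
```

>>> drive_tool:
  moves: [30, 0, 0, 0, 0, 0, 0, 30, 0, 0, 0, 0, 0, 0, 30, 0, 0, 0, 0, 0, 0]
  grip_force: 40

```text
t: 5.95
tool_pos: [0.4777, 0.2916, 0.2617]
orientation: [-2.152, -2.288, 0.0]
force: [-4.8, 1.7, 4.4]
opening: 0.0354
gripper_force: 40.5
```

>>> drive_tool:
  moves: [93, 0, 0, 0, 0, 0, 0, 93, 0, 0, 0, 0, 0, 0, 93, 0, 0, 0, 0, 0, 0, 93, 0, 0, 0, 0, 0, 0, 93, 0, 0, 0, 0, 0, 0, 93, 0, 0, 0, 0, 0, 0, 93, 0, 0, 0, 0, 0, 0]

```text
t: 6.65
tool_pos: [0.4783, 0.2915, 0.2621]
orientation: [2.152, 2.288, 0.002]
force: [0.4, 0.6, -0.6]
opening: 0.0868
gripper_force: 0.0
```

>>> drive_tool:
  moves: [93, 0, 0, 0, 0, 0, 0, 93, 0, 0, -30, 0, 0, 0, 93, 0, 0, -40, 0, 0, 0, 93, 0, 0, -20, 0, 0, 0, 93, -40, 0, 0, 0, 0, 0, 93, -40, 0, 0, 0, 0, 0, 93, 0, 0, 0, 0, 0, 0]

```text
t: 7.35
tool_pos: [0.4832, 0.2084, 0.3522]
orientation: [2.154, 2.284, -0.0]
force: [-0.0, 0.5, -0.8]
opening: 0.093
gripper_force: 0.0
```

```bash
python3 - <<'E'
from h import *
c=robot.read_camera('wrist'); P=pts(c).reshape(-1,3)
near=(np.hypot(P[:,0]-.475,P[:,1]-.295)<.08)&(P[:,2]>.09)&(P[:,2]<.12)
print(cv2.minAreaRect(P[near][:,:2].astype(np.float32)*1000))
go(.429,-.3225,.404,72.6)
E
```

```text
((468.34295654296875, 294.4766845703125), (52.79801559448242, 29.54994010925293), 3.3143341541290283)
[-528.4, -84.9, -51.9] yaw_y 3.3 tool z turn -69.26 zaxis [0.0012, 0.0, -1.0]
t 7.4 F [-1.02  0.63 -0.04] q [ 0.31 -0.04  1.76 -0.    1.42  0.25] op 93.0
```

Closing at 40 N gave the same opening as 25 N, so the trigger was on its stop, and it has sprung back since (52.8 mm across again). Now on to the key.

>>> drive_tool:
  moves: [93, -46, -1.5, 0, 0, 0, 0, 93, -46, -1.5, 0, 0, 0, 0, 93, -46, -1.5, 0, 0, 0, 0, 93, -46, -1.5, 0, 0, 0, 0, 93, -46, -1.5, 0, 0, 0, 0, 93, -46, -1.5, 0, 0, 0, 0, 93, -46, -1.5, 0, 0, 0, 0, 93, -46, -1.5, 0, 0, 0, 0]

```text
t: 8.2
tool_pos: [0.4936, -0.1575, 0.352]
orientation: [2.151, 2.289, 0.001]
force: [0.6, -0.1, -0.2]
opening: 0.0933
gripper_force: 0.0
```

>>> drive_tool:
  moves: [93, -46, -1.5, 0, 0, 0, 0, 93, -46, -1.5, 0, 0, 0, 0, 93, -46, -1.5, 0, 0, 0, 0, 93, -46, -1.5, 0, 0, 0, 0, 93, 0, 0, 0, 0, 0, -8.5, 93, 0, 0, 0, 0, 0, -8.5, 93, 0, 0, 0, 0, 0, -8.5, 93, 0, 0, 0, 0, 0, -8.5]

```text
t: 9.0
tool_pos: [0.4994, -0.34, 0.3515]
orientation: [1.38, 2.822, 0.001]
force: [-0.8, 1.1, 0.3]
opening: 0.0929
gripper_force: 0.0
```

>>> drive_tool:
  moves: [93, 0, 0, 0, 0, 0, -8.5, 93, 0, 0, 0, 0, 0, -8.5, 93, 0, 0, 0, 0, 0, -8.5, 93, 0, 0, 0, 0, 0, -8.5, 93, 0, 0, 0, 0, 0, -1.2, 93, 0, 0, 0, 0, 0, 0, 93, 0, 0, 0, 0, 0, 0]

```text
t: 9.7
tool_pos: [0.4989, -0.3401, 0.3517]
orientation: [0.477, 3.105, 0.0]
force: [0.3, -0.2, 0.6]
opening: 0.0931
gripper_force: 0.0
```

```bash
python3 - <<'E'
from h import *
c=shot('wrist'); P=pts(c).reshape(-1,3)
n=(np.hypot(P[:,0]-.429,P[:,1]+.322)<.07)
for lo,hi in((.108,.125),(.054,.0635),(.063,.07)):
    m=n&(P[:,2]>lo)&(P[:,2]<hi); print(lo,m.sum(),cv2.minAreaRect(P[m][:,:2].astype(np.float32)*1000),np.median(P[m],0))
save(c['color'],'pics/w3.png')
go(.429,-.3225,.404,72.6)
E
```

```text
0.108 5994 ((427.5272216796875, -326.02557373046875), (19.62606430053711, 99.91896057128906), 72.63450622558594) [ 0.4235325  -0.3246477   0.11261809]
0.054 4883 ((427.8765869140625, -325.8498229980469), (70.16767883300781, 70.15482330322266), 13.09386157989502) [ 0.42516914 -0.31701435  0.06083541]
0.063 1067 ((427.0993347167969, -325.4646911621094), (43.384193420410156, 36.944828033447266), 67.51591491699219) [ 0.42822422 -0.31546722  0.06677922]
[71.9, -4.0, -52.3] yaw_y 72.6 tool z turn -0.03 zaxis [0.0, 0.0001, -1.0]
t 9.75 F [ 0.13  0.25 -0.68] q [-0.68  0.17  1.54  0.    1.43 -1.95] op 93.1
```

View pics/w3.png

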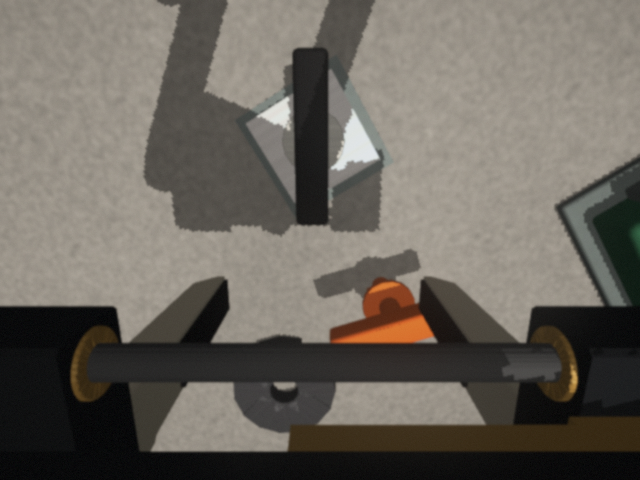

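The wrist view shows the black key upright in its rest at (311,135). The orange key at (385,310) is well clear. Going over the key and descending.

>>> drive_tool:
  moves: [93, 36, -4, 0, 0, 0, 0, 93, 36, -3.5, 0, 0, 0, 0, 93, 0, 0, 0, 0, 0, 0, 93, 0, 0, 30, 0, 0, 0, 93, 0, 0, 30, 0, 0, 0, 93, 0, 0, 20, 0, 0, 0, 93, 0, 0, 0, 0, 0, 0, 93, 0, 0, 0, 0, 0, 0]

```text
t: 10.55
tool_pos: [0.4279, -0.3263, 0.2722]
orientation: [-0.473, -3.106, -0.0]
force: [-0.6, 0.2, 0.4]
opening: 0.0929
gripper_force: 0.0
```

```bash
python3 -c "
from h import *
go(.4277,-.3258,.268,72.6)"
```

```text
[0.4, 0.4, 4.2] yaw_y 72.7 tool z turn 0.07 zaxis [0.0, 0.0001, -1.0]
t 10.55 F [-0.56  0.15  0.36] q [-0.75  0.07  1.8   0.    1.27 -2.02] op 92.9
```

Good. Closing on the handle bar.

>>> drive_tool:
  moves: [40, 0, 0, 4, 0, 0, 0, 40, 0, 0, 0, 0, 0, 0, 15, 0, 0, 0, 0, 0, 0, 15, 0, 0, 0, 0, 0, 0, 15, 0, 0, 0, 0, 0, 0, 15, 0, 0, 0, 0, 0, 0, 15, 0, 0, 0, 0, 0, 0, 15, 0, 0, 0, 0, 0, 0]
  grip_force: 25

```text
t: 11.35
tool_pos: [0.4276, -0.3262, 0.2677]
orientation: [0.472, 3.106, -0.0]
force: [0.7, -0.8, -0.2]
opening: 0.0337
gripper_force: 0.0
```

>>> drive_tool:
  moves: [15, 0, 0, 0, 0, 0, 0, 15, 0, 0, 0, 0, 0, 0, 15, 0, 0, 0, 0, 0, 0, 15, 0, 0, 0, 0, 0, 0]
  grip_force: 40

```text
t: 11.75
tool_pos: [0.4276, -0.3261, 0.2677]
orientation: [-0.472, -3.106, -0.0]
force: [-0.6, 1.6, 0.2]
opening: 0.0196
gripper_force: 40.0
```

>>> drive_tool:
  moves: [10, 0, 0, -10, 0, 0, 0, 10, 0, 0, -15, 0, 0, 0, 10, 0, 0, -20, 0, 0, 0, 10, 0, 0, -25, 0, 0, 0, 10, 0, 0, -30, 0, 0, 0, 10, 0, 0, -30, 0, 0, 0, 10, 0, 0, 0, 0, 0, 0, 10, 0, 0, 0, 0, 0, 0]
  grip_force: 55

```text
t: 12.55
tool_pos: [0.4276, -0.3263, 0.3988]
orientation: [0.472, 3.104, -0.002]
force: [-0.6, 0.9, -4.0]
opening: 0.0194
gripper_force: 55.0
```

```bash
python3 - <<'E'
from h import *
c=robot.read_camera('wrist'); s=robot.read_state(); R=Rn.from_rotvec(s['orientation']).as_matrix()
P=pts(c).reshape(-1,3); Q=(P-s['tool_pos'])@R*1000
m=(abs(Q[:,0])<60)&(abs(Q[:,1])<13)&(Q[:,2]>140)&(Q[:,2]<190)
print(m.sum(),np.percentile(Q[m],[1,50,99],axis=0).round(1).tolist())
im=c['color'].copy(); save(im,'pics/w4.png')
for n in('top','scene'):
    c=shot(n); P=pts(c).reshape(-1,3); Q=(P-s['tool_pos'])@R*1000
    m=(abs(Q[:,0])<60)&(abs(Q[:,1])<30)&(Q[:,2]>160)&(Q[:,2]<270)
    print(n,m.sum(),np.percentile(Q[m],[1,50,99],axis=0).round(1).tolist() if m.sum() else '')
go(.6126,-.0180,.398,90.7)
E
```

```text
9822 [[-48.0, -12.0, 143.6], [12.6, -0.5, 153.3], [49.0, 12.0, 170.9]]
top 22 [[-16.0, 15.7, 161.3], [-3.2, 22.2, 200.2], [12.2, 28.0, 206.3]]
scene 415 [[-49.0, -13.8, 160.4], [-2.1, 8.8, 201.0], [47.1, 26.2, 251.1]]
[-85.6, 349.0, -2.1] yaw_y 72.7 tool z turn -17.99 zaxis [-0.0024, 0.0022, -1.0]
t 12.7 F [ 0.6  -0.27 -4.06] q [-0.75 -0.03  1.67 -0.    1.5  -2.02] op 19.6
```

View pics/w4.png

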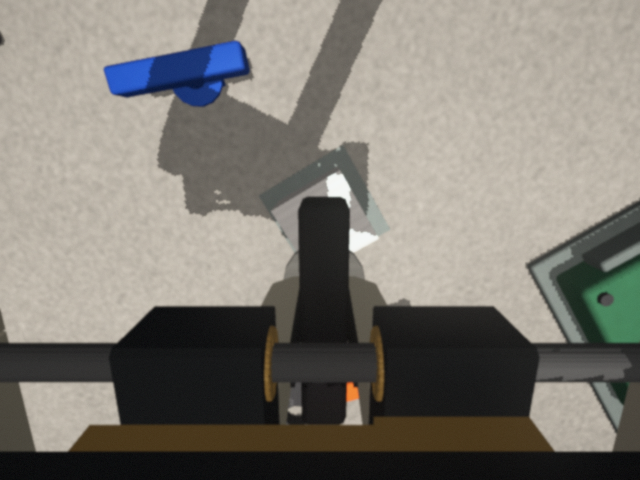

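The key is held centred (bar from -48 to +49 mm along tool x) and weighs about 4 N. In the picture the empty rest is visible at (330,200). Carrying it to the hub.

>>> drive_tool:
  moves: [10, -5, 20, 0, 0, 0, 0, 10, -11, 45, 0, 0, 0, 0, 10, -11, 45, 0, 0, 0, 0, 10, -11, 45, 0, 0, 0, 0, 10, -11, 45, 0, 0, 0, 0, 10, -11, 45, 0, 0, 0, 0, 10, -11, 45, 0, 0, 0, 0, 10, -9, 40, 0, 0, 0, 0]

```text
t: 13.5
tool_pos: [0.6024, -0.0326, 0.3956]
orientation: [-0.471, -3.103, -0.0]
force: [1.5, 0.0, -3.8]
opening: 0.0199
gripper_force: 55.0
```

>>> drive_tool:
  moves: [10, -5, 19, 0, 0, 0, 0, 10, 0, 0, 0, 0, 0, -6, 10, 0, 0, 0, 0, 0, -6, 10, 0, 0, 0, 0, 0, -6, 10, 0, 0, 0, 0, 0, 0, 10, 0, 0, 0, 0, 0, 0]

```text
t: 14.1
tool_pos: [0.6122, -0.0185, 0.3966]
orientation: [0.014, -3.14, -0.0]
force: [0.1, -0.6, -3.6]
opening: 0.0197
gripper_force: 55.0
```

```bash
python3 - <<'E'
from h import *
go(.613,-.0182,.3,90.7)
s=robot.read_state(); R=Rn.from_rotvec(s['orientation']).as_matrix()
c=robot.read_camera('scene'); K=c['mtx']
X=c['R']@np.array([.6125,-.018,.14])+c['t']; u=(K@X/X[2])[:2].astype(int)
save(cv2.resize(c['color'][u[1]-60:u[1]+60,u[0]-60:u[0]+60],(600,600),interpolation=cv2.INTER_CUBIC),'pics/s2.png')
P=pts(c).reshape(-1,3)
m=(np.hypot(P[:,0]-.6125,P[:,1]+.018)<.06)&(P[:,2]>.2)&(P[:,2]<.29); 
b=m&(P[:,2]>.238)&(P[:,2]<.246); 
m=(np.hypot(P[:,0]-.6125,P[:,1]+.018)<.03)&(P[:,2]>.128)&(P[:,2]<.182)
print('shaft',m.sum(),np.percentile(P[m],[2,50,98],axis=0).round(4).tolist())
h=(np.hypot(P[:,0]-.6125,P[:,1]+.018)<.045)&(abs(P[:,2]-.119)<.003)
print('hub',h.sum(),cv2.minEnclosingCircle(P[h][:,:2].astype(np.float32)*1000))
E
```

```text
[-1.0, 0.3, 96.6] yaw_y 90.5 tool z turn -0.19 zaxis [-0.0019, 0.0001, -1.0]
t 14.1 F [ 0.08 -0.65 -3.62] q [-0.11  0.17  1.46 -0.    1.51 -1.69] op 19.7
shaft 57 [[0.5992, -0.0199, 0.1473], [0.6153, -0.0137, 0.1579], [0.6262, -0.0096, 0.1664]]
hub 272 ((613.2564086914062, -18.678499221801758), 32.33890151977539)
```

View pics/s2.png

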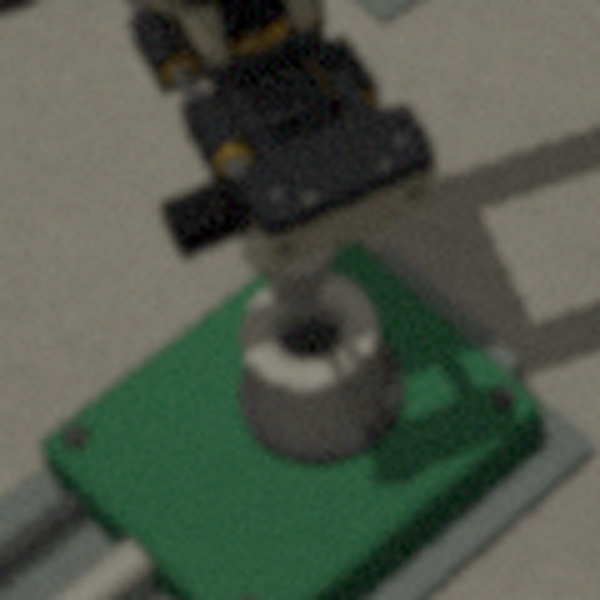

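The scene crop shows the key's nose hanging just above the hub mouth, centred at about (310,320). Shifting 1 mm and lowering gently.

>>> drive_tool:
  moves: [10, -0.5, 0, 10, 0, 0, -0.2, 10, 0, 0, 10, 0, 0, 0, 10, 0, 0, 8, 0, 0, 0, 10, 0, 0, 5, 0, 0, 0, 10, 0, 0, 4, 0, 0, 0, 10, 0, 0, 2, 0, 0, 0, 10, 0, 0, 2, 0, 0, 0, 10, 0, 0, 0, 0, 0, 0]

```text
t: 14.95
tool_pos: [0.613, -0.0182, 0.3568]
orientation: [-0.025, 3.141, -0.0]
force: [0.1, 0.0, -3.7]
opening: 0.0193
gripper_force: 55.0
```

>>> drive_tool:
  moves: [10, 0, 0, 2, 0, 0, 0, 10, 0, 0, 2, 0, 0, 0, 10, 0, 0, 2, 0, 0, 0, 10, 0, 0, 2, 0, 0, 0, 10, 0, 0, 0, 0, 0, 0]

```text
t: 15.45
tool_pos: [0.6128, -0.0182, 0.3482]
orientation: [0.025, -3.141, -0.0]
force: [0.3, 0.1, -4.5]
opening: 0.0197
gripper_force: 55.0
```

Already 4 mm below the recess floor level with no added force, so the wings are in the slot. Continuing down.

>>> drive_tool:
  moves: [10, 0, 0, 3, 0, 0, 0, 10, 0, 0, 3, 0, 0, 0, 10, 0, 0, 3, 0, 0, 0, 10, 0, 0, 3, 0, 0, 0, 10, 0, 0, 2, 0, 0, 0, 10, 0, 0, 0, 0, 0, 0]

```text
t: 16.05
tool_pos: [0.6128, -0.0182, 0.3342]
orientation: [0.025, -3.141, -0.0]
force: [0.2, 0.2, -3.7]
opening: 0.0198
gripper_force: 55.0
```

>>> drive_tool:
  moves: [10, 0, 0, 2, 0, 0, 0, 10, 0, 0, 2, 0, 0, 0, 10, 0, 0, 1, 0, 0, 0, 10, 0, 0, 0, 0, 0, 0]

```text
t: 16.45
tool_pos: [0.6131, -0.0182, 0.3305]
orientation: [-0.025, 3.14, -0.0]
force: [-2.4, -0.1, 4.9]
opening: 0.0199
gripper_force: 55.0
```

>>> drive_tool:
  moves: [10, 0, 0, 1, 0, 0, 0, 10, 0, 0, 1, 0, 0, 0, 10, 0, 0, 1, 0, 0, 0, 10, 0, 0, 0, 0, 0, 0]

```text
t: 16.85
tool_pos: [0.6132, -0.0182, 0.3278]
orientation: [-0.025, 3.14, -0.0]
force: [-3.2, -0.2, 6.4]
opening: 0.0196
gripper_force: 55.0
```

>>> drive_tool:
  moves: [10, 0, 0, 1, 0, 0, 0, 10, 0, 0, 0.5, 0, 0, 0, 10, 0, 0, 0, 0, 0, 0, 10, 0, 0, 0, 0, 0, 0]

```text
t: 17.25
tool_pos: [0.6132, -0.0181, 0.3277]
orientation: [-0.025, 3.139, -0.0]
force: [-7.4, 0.7, 16.9]
opening: 0.0199
gripper_force: 55.0
```

>>> drive_tool:
  moves: [10, 0.5, 0, 0.3, 0, 0, 0, 10, 0, 0, 0, 0, 0, 0, 10, 0, 0, 0, 0, 0, 0, 10, 0, 0, 0, 0, 0, 0]

```text
t: 17.65
tool_pos: [0.6129, -0.0181, 0.3277]
orientation: [-0.025, 3.138, -0.0]
force: [-6.0, 1.2, 15.6]
opening: 0.0199
gripper_force: 55.0
```

```bash
python3 - <<'E'
from h import *
go(.6128,-.018,.328,90.7)
s=robot.read_state(); print(s['wrist_torque'],s['gripper_force'])
c=robot.read_camera('scene'); K=c['mtx']
X=c['R']@np.array([.6125,-.018,.13])+c['t']; u=(K@X/X[2])[:2].astype(int)
save(cv2.resize(cv2.convertScaleAbs(c['color'][u[1]-40:u[1]+40,u[0]-40:u[0]+40],alpha=1.5),(600,600),interpolation=cv2.INTER_CUBIC),'pics/s3.png')
E
```

```text
[0.1, 0.1, -0.3] yaw_y 90.9 tool z turn 0.22 zaxis [0.0031, -0.0002, -1.0]
t 17.65 F [-6.05  1.18 15.58] q [-0.11  0.21  1.54  0.    1.39 -1.7 ] op 19.9
[0.21422349 1.0828864  0.00571125] 55.00528872013092
```

View pics/s3.png

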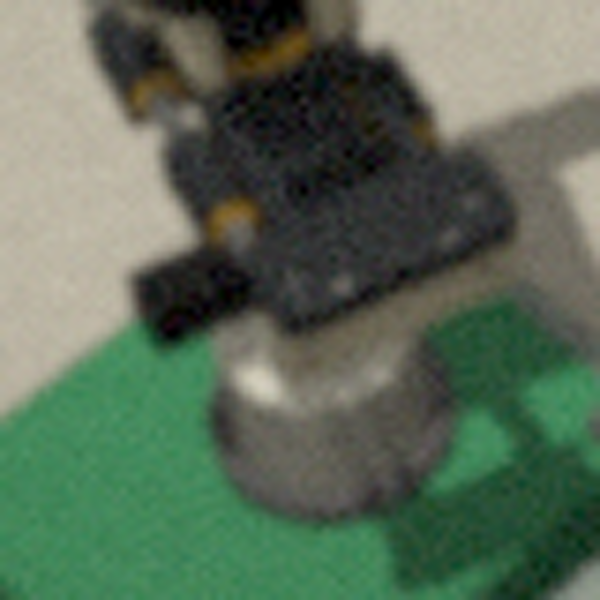

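The crop shows the collar down on the hub's face, at about (310,380). The force jumped from 6 to 17 N with no further travel, so the key is home.

```bash
python3 -c "
from plant import robot
print(robot.close_job())"
```

```text
the job is handed in; nothing more can be done
None
```

The job is handed in at about 18 s: the vent trigger was squeezed to its stop and sprang back, and the key is still gripped and pressed home in the hub, collar on its face; the sample ring, slotted weight and wash bottle were not touched.

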